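Switch the grinding-ball dispenser to its other tray

TASK

The ball dispenser's seesaw gate leads to the wrong tray. With the fingertips, push the raised wing of the gate down so that the gate tips over its pivot to the other side, and only then push the red shutter tab sideways until the shutter is fully open, so that all three balls roll down into the other tray, the one the gate did not lead to at first. Do not touch the balls or pick anything up, and leave the bottle, the jar and the slide box where they stand.

Things in the scene. Friction and masses are not known exactly. Their poses are not given: they have to be found in the camera images.
- dispenser: Bench-top dispenser for grinding balls, fixed. Grey base plate 130 (x) by 500 (y) by 6 mm; origin at the centre of its underside on the table; x axis to the dispenser's back (away from the robot at yaw 0), y to its left, z up. An aluminium back panel (x 36 to 42 mm, 50 mm wide, 166 mm high) carries the magazine; under that lies the seesaw gate, which feeds the blue tray at +y or the yellow tray at -y.
- magazine (a point): Centre of the open top of the clear magazine that holds the balls above the gate's pivot, 162 mm above the table. Outside it measures y within 12 mm and x -12 to +36 mm; its walls reach down to 110 mm.
- blue_tray (a point): Centre of the blue tray's floor, at y = +204 mm of the dispenser, 12 mm above the table. The floor, sloping slightly to the end wall, is 48 mm (x) by 77 mm (y); walls to 56 mm above the table; a chute of the same width slopes down to it from the gate's end at y = 97 mm.
- yellow_tray (a point): The same for the yellow tray, at y = -204 mm of the dispenser.
- gate (a joint): Tilt of the seesaw gate: white channel 200 mm long (y), 47 mm wide inside, orange lips 10 mm high, pivot along the dispenser's x, 75 mm above the table. -0.28 to 0.28 rad, rests at either end. Positive: +y wing up, leads to the yellow tray; negative: -y wing up, leads to the blue. A red weight behind the back panel makes it fall to the nearer end, so push past level. Under 2 N on a pad tips it.
- pad_left (a point): Centre of the black rubber pad (40 x 30 mm) on the upper face of the gate's +y wing, 80 mm from the pivot. About 97 mm above the table when that wing is up, 53 mm when it is down. The channel is free and open above the pad.
- pad_right (a point): The same pad on the gate's -y wing.
- shutter (a joint): Opening of the steel shutter plate under the magazine, 0 to 0.032 m. 0 is closed; it slides towards the dispenser's +y, stays where it is left, and needs about 2 N (more if pushed fast). Partly open (up to 4 mm) at the start. The balls begin to fall at about 0.02 m; fully open is 0.032 m, against a stop.
- shutter_tab (a point): Centre of the top of the red shutter tab, an upright block 26 mm (x) by 12 mm (y) by 48 mm high, standing in front of the magazine, 62 mm to -x of the dispenser's middle; its top is 157 mm above the table. Push its -y face towards +y. The tab moves with the shutter.
- ball1: Lowest of three steel grinding balls for the sample mill, stacked on the shutter in the magazine, each 16 mm in diameter; origin at the ball's centre. About 17 g.
- ball2: The middle ball, as ball1.
- ball3: The top ball, as ball1; its upper side is about 158 mm above the table.
- amber_bottle: Bystander: loose amber bottle, 52 mm in diameter, 95 mm high, origin at the centre of its underside.
- sample_jar: Bystander: loose clear jar with a red cap, 64 mm in diameter, 62 mm high, origin at the centre of its underside.
- slide_box: Bystander: loose green box for microscope slides, 70 x 50 x 30 mm, origin at the centre of its underside.

How it is judged:
On the way, in this order (a step that is already met when the one before it is completed fails the run):
1. the gate has tipped to its other side while the balls are still in the magazine (distance of pad_left from where it was at the start of the episode above 0.036 m and height (world z) of each of ball1, ball2, ball3 above 0.105 m), for 0.2 s.
2. the shutter is open (value of joint shutter above 0.027 m), for 0.1 s.
At the end, for the whole second after the job is handed in: the gate rests on the other side from its start (pad over 36 mm from where it began, tilt beyond 0.22 rad), the shutter is open by over 27 mm, and all three balls lie (below 50 mm/s) in the tray the gate now leads to, over 155 mm from the middle, inside the walls (distance of pad_left from where it was at the start of the episode above 0.036 m and value of joint shutter above 0.027 m and ((y of ball1 in the frame of dispenser between 0.155 and 0.245 m and x of ball1 in the frame of dispenser between -0.026 and 0.026 m and height (world z) of each of ball1, ball2, ball3 below 0.05 m and linear speed of each of ball1, ball2, ball3 below 0.05 m/s and y of ball2 in the frame of dispenser between 0.155 and 0.245 m and x of ball2 in the frame of dispenser between -0.026 and 0.026 m and y of ball3 in the frame of dispenser between 0.155 and 0.245 m and x of ball3 in the frame of dispenser between -0.026 and 0.026 m and value of joint gate below -0.22 rad) or (y of ball1 in the frame of dispenser between -0.245 and -0.155 m and x of ball1 in the frame of dispenser between -0.026 and 0.026 m and height (world z) of each of ball1, ball2, ball3 below 0.05 m and linear speed of each of ball1, ball2, ball3 below 0.05 m/s and y of ball2 in the frame of dispenser between -0.245 and -0.155 m and x of ball2 in the frame of dispenser between -0.026 and 0.026 m and y of ball3 in the frame of dispenser between -0.245 and -0.155 m and x of ball3 in the frame of dispenser between -0.026 and 0.026 m and value of joint gate above 0.22 rad))); the robot touches nothing.
It fails at once if the amber bottle is moved by more than 20 mm or tipped (distance of amber_bottle from where it was at the start of the episode above 0.02 m or angle between amber_bottle's own z axis and vertical above 0.3 rad).
It fails at once if the sample jar is moved by more than 20 mm or tipped (distance of sample_jar from where it was at the start of the episode above 0.02 m or angle between sample_jar's own z axis and vertical above 0.3 rad).
It fails at once if the slide box is moved by more than 20 mm or tipped (distance of slide_box from where it was at the start of the episode above 0.02 m or angle between slide_box's own z axis and vertical above 0.3 rad).
It fails at once if the robot touches a ball (contact force between any of the arm, the fingers and ball1 above 0.3 N or contact force between any of the arm, the fingers and ball2 above 0.3 N or contact force between any of the arm, the fingers and ball3 above 0.3 N).
It fails at once if a ball is lifted (height (world z) of any of ball1, ball2, ball3 above 0.19 m).
It also fails if it takes over 38 s, if anything falls off the work surface, if the arm or the gripper's body presses on something with over 40 N, if the wrist force passes 120 N, or if a joint passes its speed limit or range.

ROBOT

A 6-joint arm with a two-finger parallel gripper is mounted at the origin on the work surface. World frame = base frame: x ahead of the robot, y to its left, z up, the work surface at z = 0. Lengths are in m, angles in rad, forces in N, time in s.
With the tool pointing down it reaches from about 0.25 to 0.85 m from the base axis. Payload 12.5 kg.
Tool frame: the origin (TCP) lies on the centre line of the jaws, within the pads' length; the fingertips stand 8 mm ahead of it and the grasp point (between the pads) lies 11 mm behind it; y points along the fingers, z is the direction in which the jaws open and shut, and the axes are right-handed (so a half turn about y gives the same grasp; the last joint's range is limited). The gripper opens to 93 mm and grips with 3 to 60 N. Pads are 15 mm wide; open, the fingers measure 128 mm over their backs; the gripper's body (75 mm by 188 mm) begins 65 mm behind the grasp point.
Start: joints at [-0.085, 0.351, 1.652, -0, 1.139, -0.085], TCP at [0.55, 0, 0.227] pointing down, gripper open.
Joint ranges: [-2.75, 2.75], [-0.79, 2.1], [0.01, 2.65], [-1.57, 4.71], [0.07, 3.14], [-2.87, 2.87]. Speed limits (rad/s): [2.22, 2.22, 2.79, 3.14, 3.14, 3.14].

INTERFACE

Orientations are given as a 3x3 rotation matrix whose columns are the frame's x, y, z axes.
In Python, from bench import manip gives the robot as it stands. The module is installed in compiled form; this text tells all that it offers.
- The arm moves only by the tool arm_command, never from a script. Its argument "targets" is a list of rows, each a list of 4 numbers: the shift along the tool's x, y, z in m, then the turn about the tool's y in rad. A call has exactly 8 rows; each row shifts and turns the commanded pose from where the row before left it, along the tool's axes as they then stand; what a row does not reach is not made up. A row lasts 1/8 s, in which the tool goes at most 62.5 mm and 10.7 degrees, less where a joint would pass 70% of its speed; a pose out of reach is approached as far as the arm can. A call is refused whole if a number of a shift passes 0.0625 or a number of a turn 0.188, either way. A call with a gripper value outside its range is refused whole. "claw" is the finger opening in m, from 0 to 0.093, set as the call begins (left out, the last holds). The fingers move at their own pace and stop on an object; the grip force is fixed at half the most. Time passes only in rows, so rows that do not move let the fingers close, or fill a call up. It gives the time, the measured TCP pose, the force and the opening at its end, in the units of the state.
- manip.get_state(): the state, without advancing time (a new reading comes with each control period).
- manip.read_camera(name): name is "scene" or "side" or "wrist"; returns a dict with "image" (480x640x3 uint8, red, green, blue), "range_z" (480x640 float32, m along the optical axis (not along the pixel's ray), 0 where there is no reading), "fovy" (degrees; the focal length in pixels is half the picture's height over the tangent of half this angle, whatever the lens; pixels are square), "cx", "cy" (the principal point, pixels), "k1" (the pictures are not rectified: a ray, as slopes to the right and down, at radius r is drawn at 1 + k1 r^2 times it, then the intrinsics apply), "extrinsics" (4x4, takes a point from world to camera coordinates); the wrist camera has in their place "mount" (4x4, takes a point from camera to tool coordinates, whose origin is the TCP and whose axes are the tool frame's). Camera axes: x right, y up, looking along -z (the intrinsics and any distortion apply to the point x, -y, -z); pixel columns grow to the right and rows downward; lengths in m; the calibration is good to about 2 mm. A picture is of the moment at which its call begins: read the wrist's pose just before it.
- manip.close_job(): hands the job in, once; it reports no verdict.
The state is a dict: "time": time; "q": joint angles; "qvel": joint speeds; "tau": joint torques, N m; "eef_pos": TCP position; "tcp_rot": TCP orientation; "force": force on the tool from outside, world axes, zero at the start; "ft_torque": the same for the moment, N m; "grip_width": finger opening in m.
Only numpy, scipy, OpenCV 4.12 (cv2) and the standard library are available. Lean on these libraries where they do the work, as an engineer would, in place of code of your own. Each camera call takes 0.05 s, during which the arm holds its last target.

## Working session

There is one attempt and no reset: what is moved stays moved. The work goes in short steps, Python scripts to look and compute and a tool call to move; the robot and the scene stay as the last step left them, time stands still between calls to the robot, and variables do not carry over. Pictures are saved under pics/ and viewed, and the job is handed in when it is done.

Besides the shell and the picture viewer there is one more tool, called after "Call:" in YAML: its name, and indented under it one key for each argument. arm_command: Moves the arm, as the interface text tells. Its arguments: {"type":"object","properties":{"targets":{"type":"array"},"claw":{"type":"number"}},"required":["targets"]}

```bash
mkdir -p pics; cat > h.py <<'E'
import numpy as np,cv2
from bench import manip
def cam(n):
    s=manip.get_state(); c=manip.read_camera(n)
    f=240/np.tan(np.radians(c['fovy'])/2); c['f']=f
    if 'mount' in c and c.get('mount') is not None:
        T=np.eye(4);T[:3,:3]=np.array(s['tcp_rot']).reshape(3,3);T[:3,3]=s['eef_pos'];c['M']=T@np.array(c['mount'])
    else: c['M']=np.linalg.inv(np.array(c['extrinsics']))
    return c
def slopes(c,u,v):
    K=np.array([[c['f'],0,c['cx']],[0,c['f'],c['cy']],[0,0,1.]])
    p=cv2.undistortPoints(np.array([[[u,v]]],float).reshape(-1,1,2),K,np.array([c['k1'],0,0,0.]))
    return p.reshape(-1,2)[0]
def ray(c,u,v):
    x,y=slopes(c,u,v);d=c['M'][:3,:3]@np.array([x,-y,-1.]);return c['M'][:3,3],d
def onz(c,u,v,z):
    o,d=ray(c,u,v);return o+d*(z-o[2])/d[2]
def dep(c,u,v):
    o,d=ray(c,u,v);return o+d*c['range_z'][int(v),int(u)]
def cloud(c):
    vv,uu=np.mgrid[0:480,0:640]
    K=np.array([[c['f'],0,c['cx']],[0,c['f'],c['cy']],[0,0,1.]])
    p=cv2.undistortPoints(np.stack([uu,vv],-1).reshape(-1,1,2).astype(float),K,np.array([c['k1'],0,0,0.])).reshape(480,640,2)
    z=c['range_z'];P=np.stack([p[...,0]*z,-p[...,1]*z,-z],-1)
    return P@c['M'][:3,:3].T+c['M'][:3,3]
E
python3 - <<'E'
from h import *
s=manip.get_state();print(s['time'],s['eef_pos'],s['tcp_rot'],s['force'],s['grip_width'])
for n in ['scene','side','wrist']:
    c=cam(n);cv2.imwrite(f'pics/{n}0.png',c['image'][...,::-1]);print(n,c['f'],c['k1'],c['M'][:3,3])
    np.savez(f'{n}0.npz',**{k:v for k,v in c.items()})
E
```

```text
0.0 [5.49678183e-01 5.25692418e-05 2.26098375e-01] [[ 7.62907061e-06 -1.16977727e-03  9.99999316e-01]
 [-9.99999994e-01  1.08184575e-04  7.75562773e-06]
 [-1.08193574e-04 -9.99999310e-01 -1.16977644e-03]] [ 0.54057124 -0.4840448   0.51518006] 0.0930299593576223
scene 464.5157409845554 -0.09216574105084947 [ 0.83519135 -0.25986914  0.74576454]
side 521.717791287447 -0.04248004237680527 [ 0.1704997  -0.68211703  0.65195988]
wrist 427.81090881815766 -0.08831909657243264 [0.55033251 0.07030815 0.38328182]
```

View pics/scene0.png

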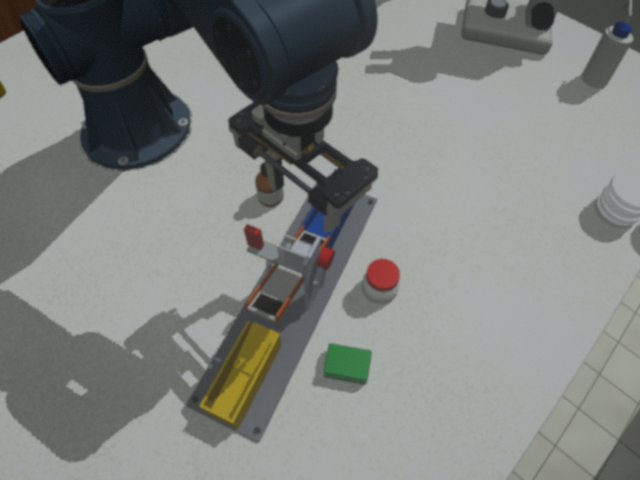

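View pics/side0.png

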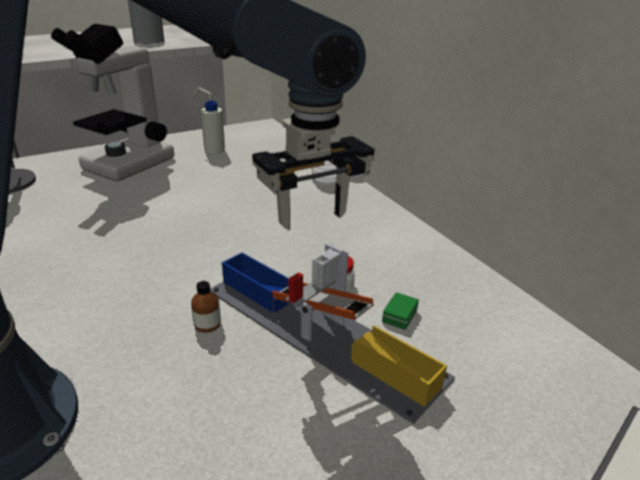

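View pics/wrist0.png

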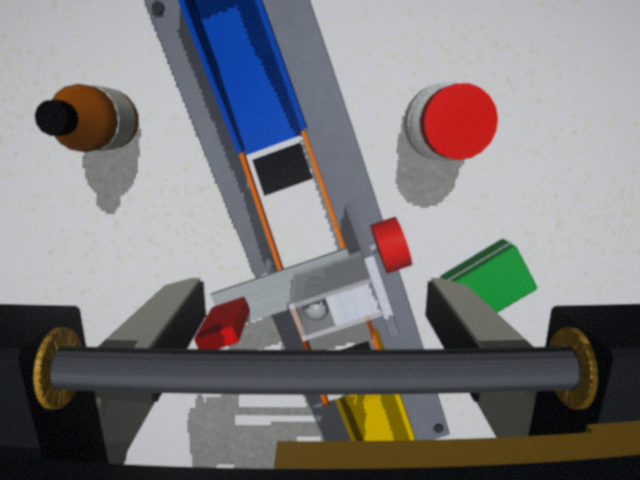

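```bash
python3 - <<'E'
from h import *
def L(n):
    d=np.load(n+'0.npz',allow_pickle=True);return {k:d[k] if d[k].ndim else d[k].item() for k in d}
W,S,D=L('wrist'),L('scene'),L('side')
np.set_printoptions(precision=4,suppress=True)
print('scene bolts',[onz(S,u,v,.006) for u,v in[(373,202),(195,400),(257,430)]])
print('wrist bolts',[onz(W,u,v,.006) for u,v in[(157,8),(438,428)]])
for n,c,pts in[('W',W,[(282,168),(300,230),(222,325),(226,311),(317,308),(345,347),(393,245),(365,400)]),('S',S,[(308,239),(268,304),(279,283),(240,375),(255,232)]),('D',D,[(355,306),(296,280),(297,290),(345,280)])]:
    for p in pts: print(n,p,dep(c,*p))
for n,c in[('W',W),('S',S),('D',D)]:
    P=cloud(c);hsv=cv2.cvtColor(c['image'],cv2.COLOR_RGB2HSV);H,Sa,V=hsv[...,0],hsv[...,1],hsv[...,2]
    z=c['range_z']>0
    for nm,m in[('orange',(H>4)&(H<16)&(Sa>150)&(V>90)),('yellow',(H>18)&(H<32)&(Sa>130)),('blue',(H>105)&(H<125)&(Sa>130)),('red',((H<4)|(H>176))&(Sa>150)),('green',(H>50)&(H<80)&(Sa>120))]:
        nn,l,st,ce=cv2.connectedComponentsWithStats((m&z).astype(np.uint8))
        for i in range(1,nn):
            if st[i,4]>60:
                q=P[l==i];print(n,nm,ce[i].round(),st[i,4],np.percentile(q,3,axis=0),np.percentile(q,97,axis=0))
E
```

```text
scene bolts [array([0.527 , 0.2097, 0.006 ]), array([ 0.5778, -0.2752,  0.006 ]), array([ 0.6803, -0.2374,  0.006 ])]
wrist bolts [array([0.4189, 0.168 , 0.006 ]), array([ 0.6812, -0.2376,  0.006 ])]
W (282, 168) [0.5248 0.039  0.0532]
W (300, 230) [ 0.5387 -0.007   0.0656]
W (222, 325) [ 0.4943 -0.0455  0.1494]
W (226, 311) [ 0.4926 -0.0457  0.1288]
W (317, 308) [ 0.5514 -0.0314  0.1554]
W (345, 347) [ 0.573  -0.0913  0.093 ]
W (393, 245) [0.5953 0.0037 0.1459]
W (365, 400) [ 0.6    -0.1916  0.0193]
S (308, 239) [0.5165 0.0387 0.0516]
S (268, 304) [ 0.5758 -0.1056  0.097 ]
S (279, 283) [ 0.5565 -0.0658  0.0842]
S (240, 375) [ 0.6007 -0.2001  0.0135]
S (255, 232) [ 0.4989 -0.0537  0.1577]
D (355, 306) [ 0.5777 -0.1065  0.0999]
D (296, 280) [ 0.4872 -0.0628  0.1556]
D (297, 290) [ 0.4905 -0.0601  0.1324]
D (345, 280) [ 0.594  -0.0464  0.1107]
W orange [ 83. 101.] 1093 [0.3622 0.078  0.0583] [0.3916 0.1011 0.0742]
W orange [323. 189.] 457 [ 0.5419 -0.0136  0.0569] [0.5701 0.0646 0.0806]
W orange [260. 211.] 599 [ 0.4948 -0.0316  0.0419] [0.5232 0.0477 0.0809]
W orange [374. 337.] 112 [
[... 1033 characters left out ...]
[0.4766 0.0589 0.0229] [0.5388 0.1061 0.0572]
S red [325. 255.] 160 [ 0.5888 -0.0141  0.1392] [0.6057 0.008  0.1484]
S red [383. 274.] 672 [0.6365 0.0495 0.0604] [0.6809 0.0952 0.0645]
S green [347. 362.] 1149 [ 0.6807 -0.098   0.0286] [ 0.741 -0.043  0.033]
D yellow [399. 365.] 4035 [ 0.5609 -0.273   0.0106] [ 0.6494 -0.1306  0.0575]
D blue [211. 105.] 90 [0.6627 0.8952 0.1446] [0.6912 0.9185 0.1685]
D blue [254. 281.] 2136 [0.4467 0.0488 0.0093] [0.5312 0.1982 0.0572]
D red [295. 287.] 315 [ 0.4785 -0.0639  0.114 ] [ 0.4999 -0.0533  0.159 ]
D green [401. 307.] 576 [ 0.6752 -0.1047  0.0252] [ 0.7381 -0.0475  0.0334]
D green [395. 323.] 114 [ 0.6711 -0.1078  0.0056] [ 0.6948 -0.0735  0.0175]
```

Call:
arm_command:
  targets:
    - [0,0,0,-0.116]
    - [0,0,0,-0.116]
    - [0,0,0,-0.117]
    - [0.028,0,-0.0025,0]
    - [0.028,0,-0.0025,0]
    - [0.028,0,-0.0025,0]
    - [0.028,0,-0.0025,0]
    - [0,0,0,0]
  claw: 0

```text
time: 1.15
eef_pos: [0.5789, -0.1099, 0.2262]
tcp_rot: [[0.34, -0.001, 0.94], [-0.94, 0.0, 0.34], [-0.0, -1.0, -0.001]]
force: [0.1, 0.6, 0.3]
grip_width: 0.0179
```

```bash
cat >> h.py <<'E'
C=np.array([.551,-.0335]);a=.349;R=np.array([[np.cos(a),-np.sin(a)],[np.sin(a),np.cos(a)]])
def disp(p): return np.r_[R.T@(np.asarray(p)[:2]-C),p[2]]
def show(tag,names=('wrist','side')):
    np.set_printoptions(precision=4,suppress=True)
    s=manip.get_state();print(s['time'],'disp tcp',disp(s['eef_pos']),'F',s['force'],'grip',s['grip_width']);print(s['tcp_rot'])
    for n in names:
        c=cam(n);cv2.imwrite(f'pics/{n}{tag}.png',c['image'][...,::-1])
E
python3 -c "
from h import *;show('1')"
```

```text
1.15 disp tcp [ 0.0001 -0.0813  0.2262] F [0.0652 0.5928 0.2598] grip 0.017888059788938655
[[ 0.3402 -0.0006  0.9404]
 [-0.9404  0.      0.3402]
 [-0.0002 -1.     -0.0005]]
```

View pics/wrist1.png

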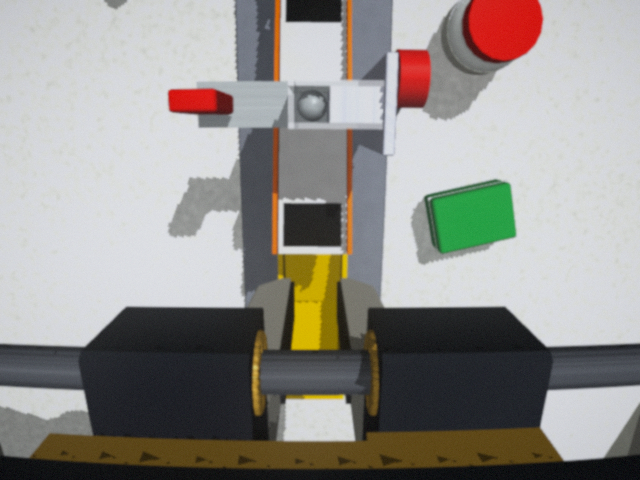

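View pics/side1.png

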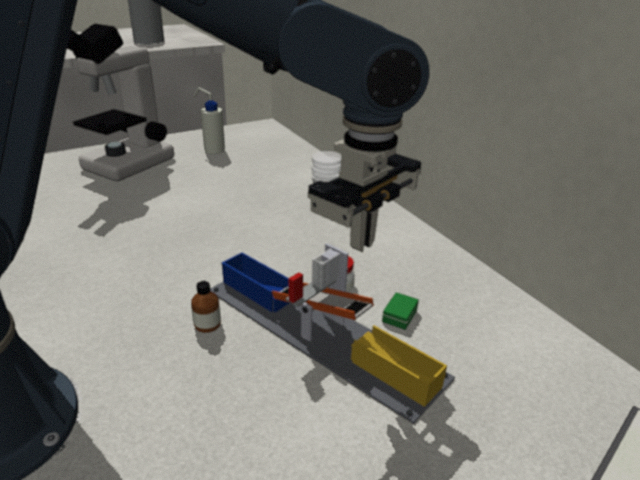

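Call:
arm_command:
  targets:
    - [0,0.027,0,0]
    - [0,0.027,0,0]
    - [0,0.027,0,0]
    - [0,0.027,0,0]
    - [0,0.003,0,0]
    - [0,0.003,0,0]
    - [0,0,0,0]
    - [0,0,0,0]

```text
time: 2.25
eef_pos: [0.5792, -0.1087, 0.1134]
tcp_rot: [[0.342, 0.001, 0.94], [-0.94, -0.0, 0.342], [0.001, -1.0, 0.001]]
force: [0.3, -0.3, 1.0]
grip_width: 0.0002
```

```bash
python3 -c "
from h import *;show('2')"
```

```text
2.25 disp tcp [ 0.0008 -0.0803  0.1134] F [ 0.2876 -0.3302  0.9702] grip 0.0002136679303524797
[[ 0.342   0.0011  0.9397]
 [-0.9397 -0.0003  0.342 ]
 [ 0.0007 -1.      0.001 ]]
```

View pics/wrist2.png

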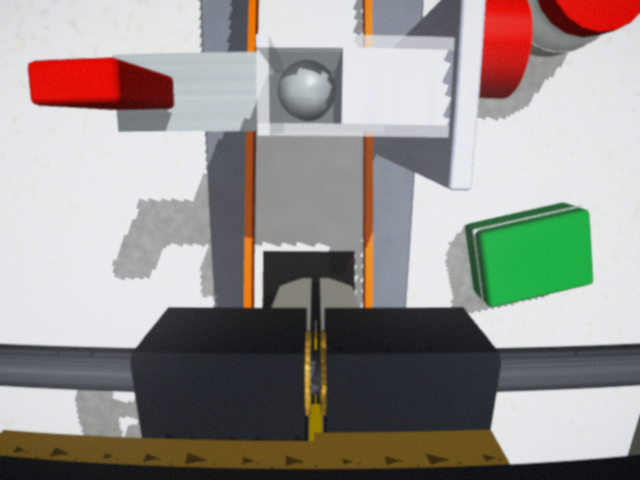

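View pics/side2.png

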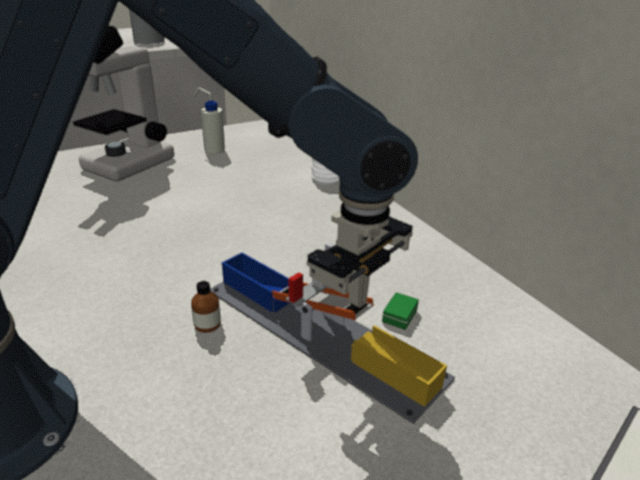

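Call:
arm_command:
  targets:
    - [0,0,-0.002,0]
    - [0,0.007,0,0]
    - [0,0.007,0,0]
    - [0,0.007,0,0]
    - [0,0.007,0,0]
    - [0,0.007,0,0]
    - [0,0.007,0,0]
    - [0,0.004,0,0]

```text
time: 3.35
eef_pos: [0.5769, -0.1093, 0.0661]
tcp_rot: [[0.342, -0.0, 0.94], [-0.94, 0.0, 0.342], [-0.0, -1.0, -0.0]]
force: [0.2, 0.7, -0.9]
grip_width: 0.0001
```

```bash
python3 -c "
from h import *;show('3')"
```

```text
3.35 disp tcp [-0.0016 -0.0801  0.0661] F [ 0.1746  0.7251 -0.8546] grip 0.00014616200716999992
[[ 0.3419 -0.0004  0.9397]
 [-0.9397  0.0001  0.3419]
 [-0.0002 -1.     -0.0003]]
```

View pics/side3.png

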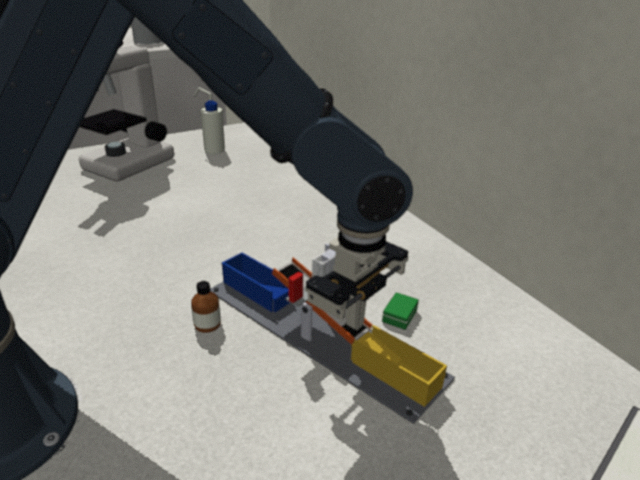

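Call:
arm_command:
  targets:
    - [0,-0.02,0,0]
    - [0,-0.03,0,0]
    - [0,-0.03,0,0]
    - [0,-0.03,0,0]
    - [0,-0.03,0,0]
    - [0,-0.02,0,0]
    - [-0.024,0,-0.03,0]
    - [-0.024,0,-0.03,0]

```text
time: 4.45
eef_pos: [0.5033, -0.0845, 0.2269]
tcp_rot: [[0.342, 0.001, 0.94], [-0.94, -0.0, 0.342], [0.0, -1.0, 0.001]]
force: [-0.7, -0.0, 0.2]
grip_width: 0.0005
```

```bash
python3 - <<'E'
from h import *;show('4',())
for n in('wrist','scene','side'):
    c=cam(n);cv2.imwrite(f'pics/{n}4.png',c['image'][...,::-1])
    P=cloud(c);hsv=cv2.cvtColor(c['image'],cv2.COLOR_RGB2HSV);H,Sa,V=hsv[...,0],hsv[...,1],hsv[...,2]
    q=P[(((H<4)|(H>176))&(Sa>150))&(c['range_z']>0)]
    d=np.c_[(q[:,:2]-C)@R,q[:,2]]
    for nm,k in[('tab',(abs(d[:,0]+.062)<.03)&(abs(d[:,1])<.05)),('tabtop',(abs(d[:,0]+.062)<.03)&(abs(d[:,1])<.05)&(d[:,2]>.152))]:
        if k.sum()>10: print(n,nm,k.sum(),np.percentile(d[k],[2,50,98],axis=0))
    q=P.reshape(-1,3);d=np.c_[(q[:,:2]-C)@R,q[:,2]]
    for y in(-.005,.015,-.02):
        k=(abs(d[:,0]+.035)<.008)&(abs(d[:,1]-y)<.004)&(c['range_z'].ravel()>0)&(d[:,2]<.2)
        if k.sum()>5: print(n,'rail',y,np.percentile(d[k,2],[5,50,95]))
    for s,y in(('L',.077),('R',-.077)):
        k=(abs(d[:,0])<.01)&(abs(d[:,1]-y)<.006)&(d[:,2]<.14)&(c['range_z'].ravel()>0)
        if k.sum()>5: print(n,'pad',s,np.percentile(d[k,2],[10,50,90]))
E
```

```text
4.45 disp tcp [-0.0622 -0.0316  0.2269] F [-0.673  -0.022   0.2495] grip 0.00047177590648061324
[[ 0.3419  0.0007  0.9397]
 [-0.9397 -0.0002  0.3419]
 [ 0.0004 -1.      0.0006]]
wrist tab 1231 [[-0.0744 -0.0022  0.1204]
 [-0.0625  0.0048  0.1557]
 [-0.0512  0.0085  0.1573]]
wrist tabtop 961 [[-0.0744 -0.0026  0.153 ]
 [-0.0625  0.0032  0.1559]
 [-0.0512  0.0084  0.1574]]
wrist rail -0.005 [0.1069 0.1081 0.1094]
wrist rail 0.015 [0.004  0.1068 0.1091]
wrist rail -0.02 [0.0634 0.0714 0.0784]
wrist pad L [0.0953 0.0969 0.0986]
wrist pad R [0.051  0.0528 0.0543]
scene tab 78 [[-0.0721 -0.0036  0.1546]
 [-0.0615  0.0006  0.1572]
 [-0.0509  0.0052  0.1591]]
scene tabtop 78 [[-0.0721 -0.0036  0.1546]
 [-0.0615  0.0006  0.1572]
 [-0.0509  0.0052  0.1591]]
scene rail -0.005 [0.0643 0.1076 0.1111]
scene rail 0.015 [0.1078 0.1092 0.1111]
scene rail -0.02 [0.0787 0.0796 0.0827]
scene pad L [0.0967 0.0985 0.1   ]
scene pad R [0.0524 0.0546 0.0565]
side tab 328 [[-0.0772 -0.0063  0.1144]
 [-0.0695 -0.004   0.1406]
 [-0.055   0.0052  0.1594]]
side tabtop 97 [[-0.0773 -0.0062  0.1524]
 [-0.0668 -0.0011  0.1576]
 [-0.0521  0.0064  0.1598]]
side rail -0.005 [0.0101 0.0576 0.1109]
side rail 0.015 [0.005 0.007 0.111]
side rail -0.02 [0.0056 0.0081 0.082 ]
side pad L [0.0068 0.0974 0.1017]
side pad R [0.0072 0.0546 0.0577]
```

View pics/wrist4.png

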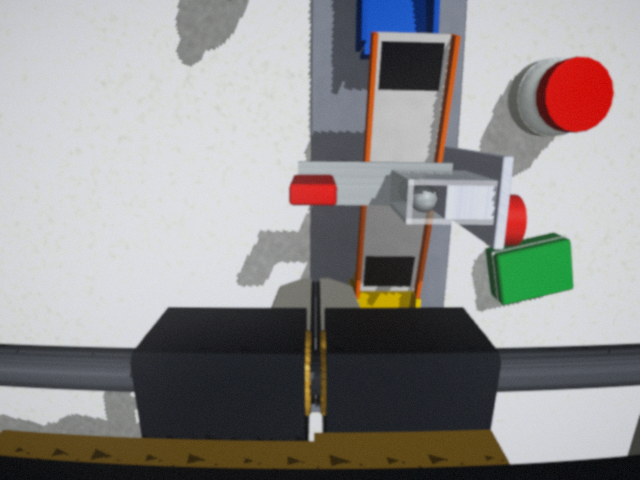

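View pics/side4.png

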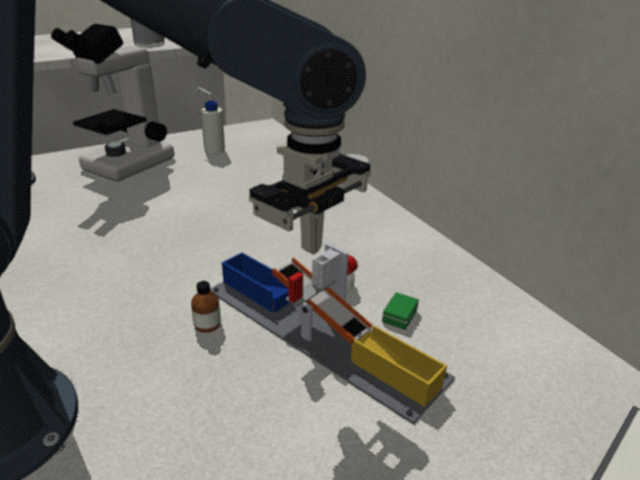

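Call:
arm_command:
  targets:
    - [0,0.024,0,0]
    - [0,0.024,0,0]
    - [0,0.024,0,0]
    - [0,0.024,0,0]
    - [0,0,0,0]
    - [-0.005,0,0,0]
    - [-0.005,0,0,0]
    - [0,0,0,0]

```text
time: 5.6
eef_pos: [0.501, -0.075, 0.1313]
tcp_rot: [[0.342, 0.001, 0.94], [-0.94, -0.0, 0.342], [0.001, -1.0, 0.001]]
force: [0.7, 0.5, 0.0]
grip_width: 0.0006
```

```bash
python3 -c "
from h import *;show('5')"
```

```text
5.6 disp tcp [-0.0612 -0.0219  0.1313] F [0.6739 0.4582 0.033 ] grip 0.0005817620803791691
[[ 0.3424  0.001   0.9395]
 [-0.9395 -0.0002  0.3424]
 [ 0.0006 -1.      0.0009]]
```

View pics/wrist5.png

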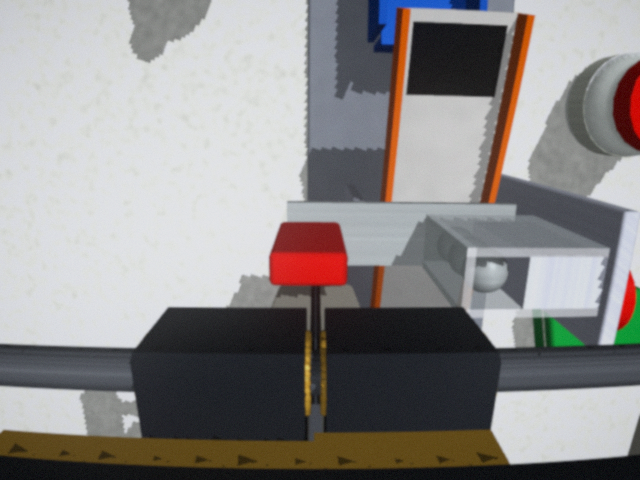

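Call:
arm_command:
  targets:
    - [-0.004,0,0,0]
    - [-0.004,0,0,0]
    - [-0.004,0,0,0]
    - [-0.004,0,0,0]
    - [-0.004,0,0,0]
    - [-0.004,0,0,0]
    - [-0.004,0,0,0]
    - [-0.004,0,0,0]

```text
time: 6.7
eef_pos: [0.4899, -0.045, 0.1307]
tcp_rot: [[0.342, 0.0, 0.94], [-0.94, 0.0, 0.342], [0.0, -1.0, 0.0]]
force: [2.3, -0.3, 0.4]
grip_width: 0.0002
```

Call:
arm_command:
  targets:
    - [-0.003,0,0,0]
    - [-0.003,0,0,0]
    - [-0.002,0,0,0]
    - [-0.001,0,0,0]
    - [0,0,0,0]
    - [0,0,0,0]
    - [0,0,0,0]
    - [0,0,0,0]

```text
time: 7.7
eef_pos: [0.4876, -0.0386, 0.1308]
tcp_rot: [[0.342, 0.002, 0.94], [-0.94, -0.003, 0.342], [0.004, -1.0, 0.001]]
force: [5.0, -15.7, -4.9]
grip_width: 0.0011
```

```bash
python3 -c "
from h import *;show('6',('wrist','side','scene'))"
```

```text
7.7 disp tcp [-0.0614  0.0169  0.1308] F [  5.0049 -15.69    -4.8997] grip 0.0010560454062082283
[[ 0.3422  0.0019  0.9396]
 [-0.9396 -0.0031  0.3422]
 [ 0.0035 -1.      0.0008]]
```

View pics/wrist6.png

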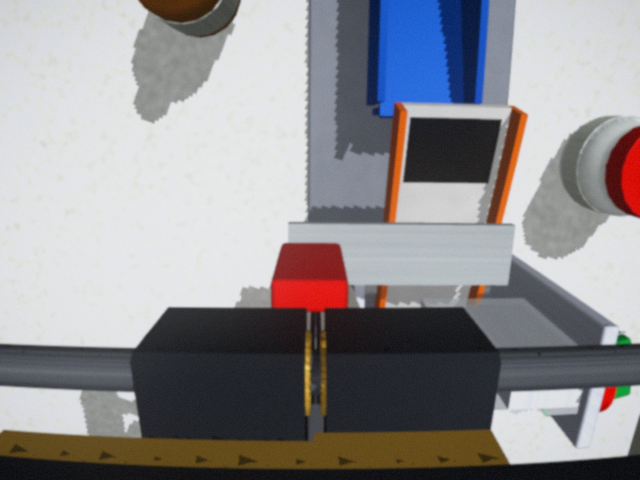

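View pics/side6.png

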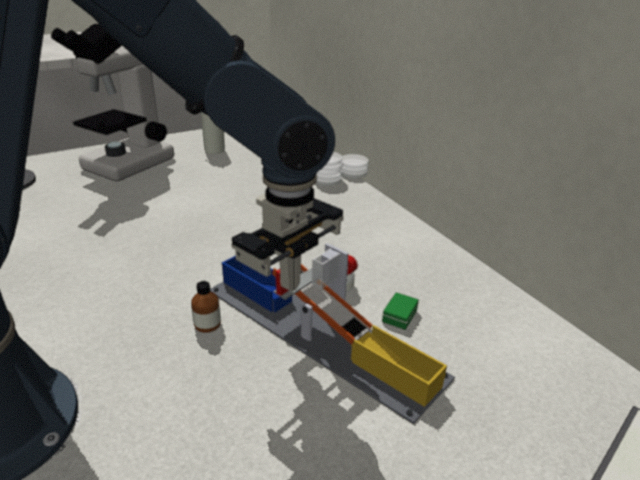

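Call:
arm_command:
  targets:
    - [0.006,0,0,0]
    - [0.008,0,0,0]
    - [0.008,0,0,0]
    - [0,-0.03,0,0]
    - [0,-0.03,0,0]
    - [0,-0.04,0,0]
    - [0.01,-0.02,-0.03,0]
    - [0.01,0,-0.03,0]

```text
time: 8.85
eef_pos: [0.4448, -0.0975, 0.2521]
tcp_rot: [[0.343, 0.002, 0.939], [-0.939, -0.001, 0.343], [0.002, -1.0, 0.002]]
force: [0.9, -0.8, 1.1]
grip_width: 0.0002
```

Call:
arm_command:
  targets:
    - [0.04,0,0,0]
    - [0.04,0,0,0]
    - [0,0,0,0]
    - [0,0,0,0]
    - [0,0,0,0]
    - [0,0,0,0]
    - [0,0,0,0]
    - [0,0,0,0]

```text
time: 9.85
eef_pos: [0.4721, -0.1718, 0.2507]
tcp_rot: [[0.342, 0.0, 0.94], [-0.94, -0.0, 0.342], [0.0, -1.0, 0.0]]
force: [-0.2, 0.2, 0.2]
grip_width: 0.0004
```

```bash
python3 - <<'E'
from h import *;show('7',())
for n in('wrist','scene','side'):
    c=cam(n);cv2.imwrite(f'pics/{n}7.png',c['image'][...,::-1])
    if n!='wrist':
        cr=c['image'][310:440,180:300] if n=='scene' else c['image'][240:430,210:460]
        cv2.imwrite(f'pics/{n}7c.png',cv2.resize(cr,None,fx=3 if n=='side' else 4,fy=3 if n=='side' else 4,interpolation=2)[...,::-1])
    P=cloud(c);hsv=cv2.cvtColor(c['image'],cv2.COLOR_RGB2HSV);H,Sa,V=hsv[...,0],hsv[...,1],hsv[...,2]
    q=P[(((H<4)|(H>176))&(Sa>150))&(c['range_z']>0)]
    d=np.c_[(q[:,:2]-C)@R,q[:,2]]
    k=(abs(d[:,0]+.062)<.03)&(abs(d[:,1])<.06)&(d[:,2]>.152)
    if k.sum()>10: print(n,k.sum(),np.percentile(d[k],[2,50,98],axis=0))
    q=P.reshape(-1,3);d=np.c_[(q[:,:2]-C)@R,q[:,2]]
    for s,y in(('L',.077),('R',-.077)):
        k=(abs(d[:,0])<.01)&(abs(d[:,1]-y)<.006)&(d[:,2]<.14)&(c['range_z'].ravel()>0)
        if k.sum()>5: print(n,'pad',s,np.percentile(d[k,2],[10,50,90]))
    k=(abs(d[:,0])<.026)&(abs(d[:,1]+.2)<.045)&(d[:,2]>.019)&(d[:,2]<.045)&(c['range_z'].ravel()>0)
    print('tray high pts',k.sum(), d[k][::max(1,k.sum()//8)])
E
```

```text
9.85 disp tcp [-0.1214 -0.103   0.2507] F [-0.1626  0.2408  0.1911] grip 0.00043290594771078786
[[ 0.3422  0.0001  0.9396]
 [-0.9396 -0.      0.3422]
 [ 0.0001 -1.      0.0001]]
wrist 935 [[-0.0756  0.0261  0.1529]
 [-0.0635  0.0307  0.1559]
 [-0.0512  0.0357  0.1576]]
wrist pad L [0.0039 0.0052 0.0067]
wrist pad R [0.0509 0.0524 0.054 ]
tray high pts 816 [[-0.0158 -0.1553  0.0214]
 [ 0.0203 -0.1573  0.0217]
 [-0.0114 -0.1604  0.0209]
 [ 0.0049 -0.163   0.0193]
 [ 0.0221 -0.1663  0.0218]
 [ 0.0228 -0.1689  0.0399]
 [ 0.0225 -0.1854  0.023 ]
 [ 0.0226 -0.1866  0.0428]]
scene 75 [[-0.0734  0.0258  0.1553]
 [-0.0623  0.0304  0.1576]
 [-0.0507  0.0349  0.1595]]
scene pad L [0.0964 0.0986 0.1006]
scene pad R [0.0525 0.0544 0.0567]
tray high pts 638 [[-0.0255 -0.1556  0.0244]
 [-0.0017 -0.1567  0.0228]
 [-0.0259 -0.1803  0.0346]
 [-0.0258 -0.1944  0.0305]
 [ 0.0247 -0.2009  0.0406]
 [-0.0131 -0.2243  0.0265]
 [-0.0081 -0.2311  0.0232]
 [ 0.0111 -0.2308  0.0251]
 [ 0.0246 -0.2448  0.0381]]
side 82 [[-0.0759  0.0236  0.1525]
 [-0.066   0.0269  0.1572]
 [-0.0519  0.0342  0.1598]]
side pad L [0.0061 0.0079 0.0993]
side pad R [0.007  0.0542 0.0571]
tray high pts 551 [[ 0.0217 -0.156   0.0431]
 [ 0.019  -0.1558  0.0263]
 [ 0.0235 -0.1618  0.02  ]
 [ 0.0213 -0.184   0.0313]
 [ 0.021  -0.2044  0.0403]
 [ 0.0223 -0.2047  0.0327]
 [ 0.0203 -0.217   0.0356]
 [ 0.0216 -0.2311  0.0372]
 [ 0.0225 -0.2277  0.0205]]
```

View pics/wrist7.png

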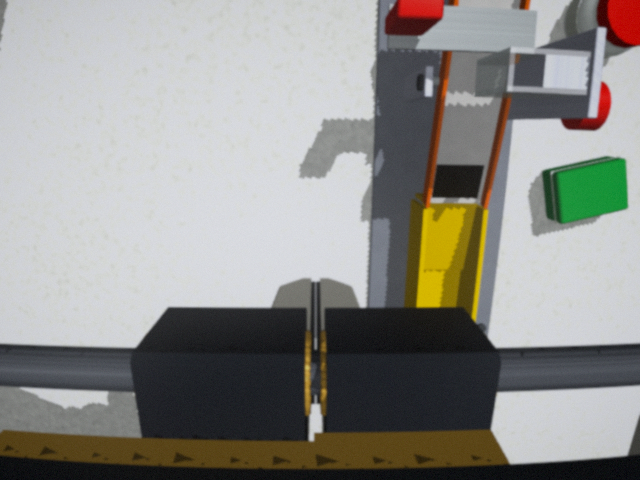

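View pics/scene7c.png

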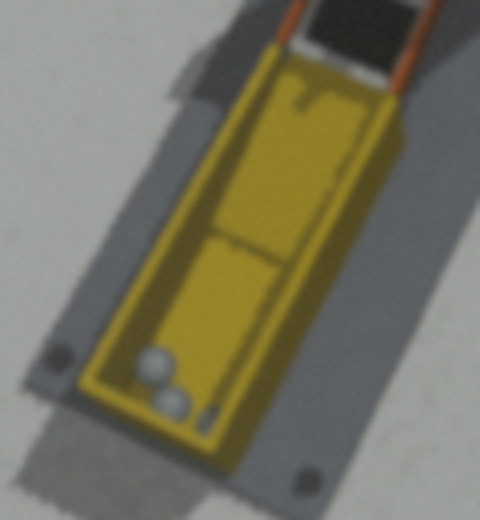

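View pics/side7c.png

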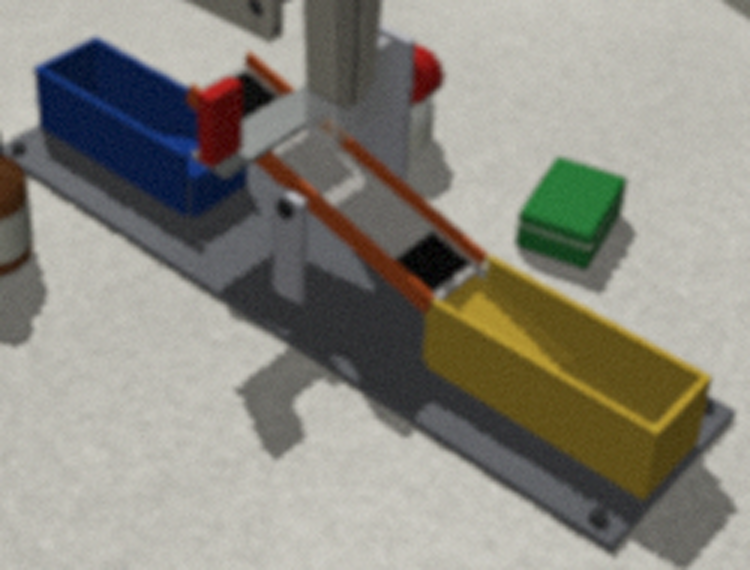

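Call:
arm_command:
  targets:
    - [0.03,-0.005,0.01,0]
    - [0.03,-0.005,0.01,0]
    - [0.03,-0.005,0.01,0]
    - [0.03,0,0.01,0]
    - [0,0,0,0]
    - [0,0,0,0]
    - [0,0,0,0]
    - [0,0,0,0]

```text
time: 11.0
eef_pos: [0.5506, -0.2706, 0.2659]
tcp_rot: [[0.342, 0.0, 0.94], [-0.94, -0.0, 0.342], [0.0, -1.0, 0.0]]
force: [-0.6, -0.1, 0.7]
grip_width: 0.0003
```

```bash
python3 - <<'E'
from h import *;show('8',('wrist',))
E
```

```text
11.0 disp tcp [-0.0815 -0.2227  0.2659] F [-0.5996 -0.0641  0.6551] grip 0.00029498756139660187
[[ 0.3423  0.0002  0.9396]
 [-0.9396 -0.0001  0.3423]
 [ 0.0001 -1.      0.0001]]
```

View pics/wrist8.png

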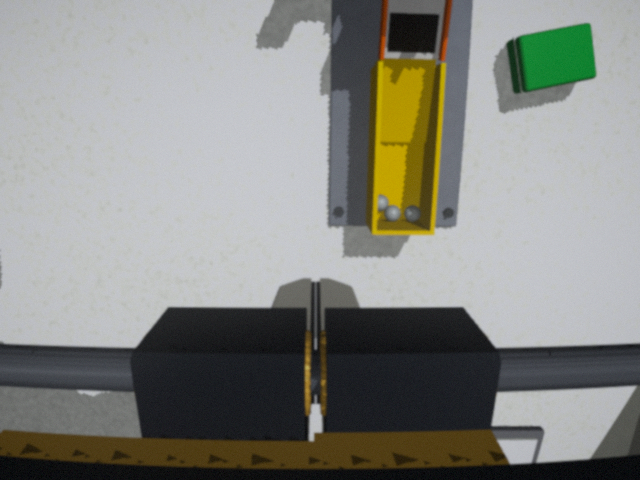

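Wrist picture: all three balls lie at the end of the yellow tray, at (382,202), (393,213) and (413,213). The arm is clear. I'm handing the job in.

```bash
python3 -c "
from h import *
c=cam('wrist')
for p in[(382,202),(393,213),(413,213)]: print(disp(onz(c,*p,.02)))
print(manip.close_job())"
```

```text
[-0.0165894  -0.22327571  0.02      ]
[-0.00552413 -0.2339584   0.02      ]
[ 0.01389684 -0.23388676  0.02      ]
the job is handed in; nothing more can be done
None
```

I tipped the gate from the blue side to the yellow side by pushing down the raised -y wing, and only then pushed the shutter tab to its stop. All three balls are in the yellow tray, and I handed the job in at about 11 s of the 38 s allowed. The hand-in gives no verdict, so everything below is from my own last checks.

- **Gate:** the left pad reads about 97–98 mm high and the right pad about 53 mm, so the gate rests on its other side. One wrist and one side reading of the left pad gave 5–8 mm. I took these as the base plate in view with the wing hidden or out of frame.
- **Shutter:** the push ended against the stop at about 16 N. The tab top's median moved from about y +0.6–3 mm to +30–31 mm in the wrist and scene views. The side view read about 27 mm, but it sees mostly one edge of the tab, and I did not resolve the difference.
- **Balls:** they lie at about y -223, -234 and -234 mm and within 17 mm of the middle in x. I did not measure their speed. One was hard to see in the scene view because of shadow, but the wrist view showed all three.
- **Robot and bystanders:** the arm is well clear and never went near the balls, bottle, jar or box. I did not measure the bystanders' positions again.

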